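# Fold out the panel stand's prop and put the blue test panel on it

### The job

Set up the folding panel stand: swing its prop leg up and over, pushing it until it is firmly against its stop, without shoving the stand about or tipping it. Then take the blue test panel out of the drying rack and stand it on the stand, centred, right way up, its foot behind the two lips and its back leaning on the prop, and let go. Leave the grey panel and the other things on the bench where they are.

Things in the scene. Friction and masses are not known exactly. Their poses are not given: they have to be found in the camera images.
- stand: Loose folding panel stand, 2.4 kg in all. Grey steel plate 180 (x) x 130 (y) mm, from x = -110 (front) to +70 mm, top 12 mm above the bench. Origin at bench level below the prop's hinge axis; +x is the stand's back, z up. Hinge axis parallel to y at x = 0, z = 35 mm; its cheeks have 10 mm radius, out to y = +-21 mm. It slides or tips at some 15 N on the leg's end.
- rest (a point): Point on the plate's top (z = 12 mm of the stand, x = -24 mm, y = 0; axes as the stand's) where the centre of the panel's foot belongs: between the hinge and two aluminium lips. The lips' rear faces are 11 mm in front of this point, at stand x = -35 mm; the lips are 20 mm wide, centred at y = -36 and +36 mm, and rise 18 mm above the plate.
- prop (a joint): Angle of the prop leg (rad). Near 0 it lies forward (stand's -x), low over the plate; growing, it swings up, past upright and leans back (+x). 1.75 = hard against its stop. The stop is adjustable: its hidden setting varies, so there the leg leans back 0.06 to 0.30 rad. Stiff hinge (0.15 N m, 1.7 N at the leg's end): the leg stays where left and must be pushed all the way.
- prop_bar (a point): Centre of the black rubber crossbar at the free end of the prop leg: a cylinder 16 mm thick and 40 mm long, parallel to the stand's y axis, 90 mm from the hinge axis. The leg itself is an aluminium strip 24 mm wide and 8 mm thick. The bar can be gripped over its ends (40 mm) from above and turns between the fingers.
- rack: Wooden drying rack fixed to the bench, 150 (x) x 120 (y) x 42 mm. Origin at the centre of its underside. Two slots along y, 11 mm wide, at x = -40 and x = +40 mm; slot floor 8 mm above the bench, slot walls up to 38 mm, end cheeks up to 42 mm.
- panel_blue: Loose rigid test panel, blue with a white band near its foot, 8 (x, thickness) x 100 (y) x 180 (z) mm, 0.14 to 0.28 kg, standing upright in one of the two rack slots (which one varies). Origin at the centre of its underside (foot), z along its height to the top edge, x normal to its faces; both faces alike.
- panel_grey: Like the blue panel but grey; stands in the other slot and must stay there. Origin at the centre of its underside.
- toner: Small blue dropper bottle with a black cap, diameter 42 mm, 110 mm high, standing loose on the bench. Origin at the centre of its underside. Must not be disturbed.
- marker: White felt marker with a red cap, 140 mm long, 16 mm thick, lying loose near the front edge of the bench. Must not be disturbed.
Mind the look-alikes: they are no part of the job. Of the things shaped like the panel_blue, the blue one is meant.

How it is judged:
On the way, in this order (a step that is already met when the one before it is completed fails the run):
1. the prop leg is pushed over against its stop (value of joint prop above 1.71 rad), for 0.2 s.
2. the blue panel's foot is on the stand's plate behind the lips (z of panel_blue in the frame of stand below 0.022 m and x of panel_blue in the frame of stand between -0.037 and -0.008 m and y of panel_blue in the frame of stand between -0.05 and 0.05 m), for 0.2 s.
At the end, for the whole second after the job is handed in: Prop within 0.04 rad of its stop; blue panel at rest, right way up, leaning back 0.04 to 0.6 rad, foot on the plate with its centre 8 to 37 mm in front of the hinge axis, centred within 20 mm, square within 0.2 rad; stand flat; grey panel within 30 mm of its start (value of joint prop above 1.71 rad and z of panel_blue in the frame of stand between 0.006 and 0.022 m and x of panel_blue in the frame of stand between -0.037 and -0.008 m and y of panel_blue in the frame of stand between -0.02 and 0.02 m and angle between the y axis of panel_blue and the y axis of stand, either way round below 0.2 rad and angle between panel_blue's own z axis and vertical between 0.04 and 0.6 rad and linear speed of panel_blue below 0.02 m/s and angle between stand's own z axis and vertical below 0.05 rad and distance of panel_grey from where it was at the start of the episode below 0.03 m); the robot touches nothing.
It fails at once if the stand is shoved more than 30 mm (distance of stand from where it was at the start of the episode above 0.03 m).
It fails at once if the stand is tipped (angle between stand's own z axis and vertical above 0.15 rad).
It fails at once if the grey panel, dropper bottle or marker is moved more than 30 mm (distance of any of panel_grey, toner, marker from where it was at the start of the episode above 0.03 m).
It also fails if it takes over 64 s, if anything falls off the work surface, if the arm or the gripper's body presses on something with over 40 N, if the wrist force passes 120 N, or if a joint passes its speed limit or range.

### The arm

A 6-joint arm with a two-finger parallel gripper is mounted at the origin on a cart in front of the work surface, level with it; the furniture and walls round the work are solid. World frame = base frame: x ahead of the robot, y to its left, z up, the work surface at z = 0. Lengths are in m, angles in rad, forces in N, time in s.
With the tool pointing down it reaches from about 0.375 to 0.9 m from the base axis. Payload 3.1 kg.
Tool frame: the origin (TCP) lies on the centre line of the jaws, within the pads' length; the fingertips stand 25 mm ahead of it and the grasp point (between the pads) lies 6 mm ahead of it (manip.tips_ahead is the distance from the TCP to the fingertips, in m); z points along the fingers, y is the direction in which the jaws open and shut (so a half turn about z gives the same grasp; the last joint's range is limited). The gripper opens to 85 mm and grips with 20 to 120 N. Pads are 22 mm wide; open, the fingers measure 114 mm over their backs; the gripper's body (76 mm by 85 mm) begins 54 mm behind the grasp point. The pads swing forward as they close: fully open they stand 13 mm farther back than shut.
Start: joints at [-1.302, 0.527, 1.433, -0, 1.181, -0.178], TCP at [0.27, -0.564, 0.256] pointing down, gripper open.
Joint ranges: [-3.08, 3.08], [-0.75, 2.2], [0.22, 2.44], [-1.43, 4.57], [0, 2.65], [-2.85, 2.85]. Speed limits (rad/s): [2.79, 2.79, 3.14, 3.14, 3.14, 3.14].

### API

Orientations are given as a unit quaternion [x, y, z, w].
In Python, from station import manip gives the robot as it stands.
- The arm moves only by the tool play_rows, never from a script. Its argument "steps" is a list that holds one entry, the list of rows, each a list of 6 numbers: the shift along the tool's x, y, z in m, then the turn, a rotation vector about the tool's x, y, z in degrees. In form: [[[x, y, z, rx, ry, rz], ...]]. A call has 1 to 10 rows; each row shifts and turns the commanded pose from where the row before left it, along the tool's axes as they then stand; what a row does not reach is not made up. A row lasts 1/8 s, in which the tool goes at most 62.5 mm and 10.7 degrees, less where a joint would pass 70% of its speed; a pose out of reach is approached as far as the arm can. A call is refused whole if a number of a shift passes 0.0625 or a number of a turn 10.7, either way. A call with a gripper value outside its range is refused whole. "fingers" is the opening, from 0 (shut) to 1 (fully open), set as the call begins (left out, the last holds). The fingers move at their own pace and stop on an object; "squeeze" is the grip in N (left out, the last holds). Time passes only in rows, so rows that do not move let the fingers close. It gives the time, the measured TCP pose, the force and the opening at its end, in the units of the state.
- manip.sense(): the state, without advancing time (a new reading comes with each control period).
- manip.snapshot(name): name is "scene" or "top"; returns a dict with "img" (400x640x3 uint8, red, green, blue), "K" (3x3 intrinsics, pixels), "k1" (the pictures are not rectified: a ray, as slopes to the right and down, at radius r is drawn at 1 + k1 r^2 times it, then the intrinsics apply), "world_from_camera" (4x4, takes a point from camera to world coordinates). Camera axes: x right, y down, z forward; pixel columns grow to the right and rows downward; lengths in m; the calibration is good to about 2 mm. A picture is of the moment at which its call begins. There is no depth.
- manip.sign_off(): hands the job in, once; it reports no verdict.
Trained networks look in a picture, given as the dict that the camera call returned (one of the last four; its "shot" number tells which), for a name from the list of things; names that differ only in an ending like _2 or _b are one class to them, and where a whole thing is asked for, a point or a joint stands for the part that bears it (a point fixed in the world has none). Each returns a list of dicts, best first, with "score" (0 to 1); they miss things now and then, are a little off and sometimes report something else, mostly with a low value. They report only what shows in the picture. A call takes as long as a camera call. They do not tell look-alikes from the thing itself.
- manip.regions_of(label, picture): "pixels" (400x640 bool, what is visible of it) and "rect" ([left, top, right, bottom] in pixels, round what is visible of it).
- manip.pinpoint(label, picture): "point" ([column, row] in pixels: a listed point, or the origin of a listed thing).
The state is a dict: "t": time; "q": joint angles; "qd": joint speeds; "tau": joint torques, N m; "tcp_pos": TCP position; "tool_rot": TCP orientation; "force": force on the tool from outside, world axes, zero at the start; "ft_torque": the same for the moment, N m; "finger_gap": opening from 0.0 (shut) to 1.0 (fully open).
Only numpy, scipy, OpenCV 4.12 (cv2) and the standard library are available. Lean on these libraries where they do the work, as an engineer would, in place of code of your own. Each camera call takes 0.05 s, during which the arm holds its last target.

## Working session

There is one attempt and no reset: what is moved stays moved. The work goes in short steps, Python scripts to look and compute and a tool call to move; the robot and the scene stay as the last step left them, time stands still between calls to the robot, and variables do not carry over. Pictures are saved under pics/ and viewed, and the job is handed in when it is done.

Besides the shell and the picture viewer there is one more tool, called after "Call:" as name([rows], argument=value, ...), one row to a line, values as JSON. play_rows: Moves the arm, as the interface text tells. Its arguments: {"type":"object","properties":{"steps":{"type":"array"},"fingers":{"type":"number"},"squeeze":{"type":"number"}},"required":["steps"]}

```bash
mkdir -p pics; ls; python3 - <<'E'
from station import manip
import cv2
s=manip.sense(); print(s)
for n in("scene","top"):
    p=manip.snapshot(n); cv2.imwrite(f"pics/{n}0.png",p["img"][:,:,::-1]); print(n,p["K"],p["k1"],p["world_from_camera"].round(4) if hasattr(p["world_from_camera"],'round') else p["world_from_camera"])
    for l in["stand","rack","panel_blue","panel_grey","toner","marker","prop","prop_bar","rest"]:
        r=manip.pinpoint(l,p) if l!="prop" else []
        g=manip.regions_of(l,p) if l!="rest" else []
        print(l,[(x["point"],round(x["score"],2)) for x in r][:3],[(x["rect"],round(x["score"],2)) for x in g][:3])
E
```

```text
pics
{'t': 0.0, 'q': array([-1.30246192e+00,  5.28436821e-01,  1.43389310e+00,  1.33224196e-05,
        1.18139999e+00, -1.78526061e-01]), 'qd': array([-1.99910319e-04, -8.38669659e-04,  5.75035107e-04,  1.87948681e-04,
       -8.69092107e-06, -6.39916975e-04]), 'tau': array([ 1.61074395e-04, -4.42348480e+01, -1.78024077e+01, -3.42890071e-04,
        8.39717919e-03, -6.80063749e-06]), 'tcp_pos': array([ 0.26992328, -0.56297953,  0.25535452]), 'tool_rot': array([ 9.75143136e-01,  2.21573289e-01, -4.18161769e-05, -1.06782891e-03]), 'force': array([0.71144997, 0.06544055, 0.17720626]), 'ft_torque': array([-0.04685864,  0.02310267,  0.01514379]), 'finger_gap': 0.9979871343705912}
scene [[476.46310953   0.         322.25403299]
 [  0.         476.46310953 207.17625465]
 [  0.           0.           1.        ]] -0.09445014069701682 [[-0.7119 -0.5062  0.4868 -0.2563]
 [-0.7022  0.504  -0.5029  1.0756]
 [ 0.0092 -0.6998 -0.7143  1.2119]
 [ 0.      0.      0.      1.    ]]
stand [([387.2, 170.4], 0.77), ([320.2, 170.4], 0.72)] [([362.8, 155.5, 417.1, 189.5], 0.67)]
rack [([327.8, 223.2], 0.7
[... 967 characters left out ...]
72)]
rack [([315.8, 212.9], 0.6), ([317.0, 225.6], 0.5)] [([293.7, 196.3, 340.4, 238.0], 0.92), ([301.3, 216.3, 337.8, 231.7], 0.49)]
panel_blue [([312.4, 202.9], 0.89), ([162.8, 234.6], 0.69)] [([293.8, 189.8, 333.3, 205.7], 0.88), ([128.7, 226.0, 183.9, 239.0], 0.82)]
panel_grey [([316.6, 230.2], 0.58)] [([301.8, 219.2, 335.2, 234.1], 0.78)]
toner [([370.8, 153.5], 0.76)] [([363.5, 140.7, 379.9, 156.2], 0.59)]
marker [([378.0, 256.3], 0.68)] [([356.1, 257.8, 407.1, 264.7], 0.58)]
prop [] [([423.9, 202.9, 438.9, 235.1], 0.56)]
prop_bar [([432.2, 229.8], 0.8), ([314.3, 217.1], 0.19)] [([423.6, 206.5, 438.7, 228.6], 0.48), ([301.1, 218.3, 339.0, 230.7], 0.28)]
rest [([424.8, 208.0], 0.68)] []
```

```bash
python3 - <<'E'
import cv2
a=cv2.imread("pics/top0.png")[130:270,280:480]; cv2.imwrite("pics/t0c.png",cv2.resize(a,None,fx=4,fy=4,interpolation=cv2.INTER_CUBIC))
a=cv2.imread("pics/scene0.png")[135:260,290:450]; cv2.imwrite("pics/s0c.png",cv2.resize(a,None,fx=4.8,fy=4.8,interpolation=cv2.INTER_CUBIC))
E
```

```text
(no output)
```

View pics/top0.png

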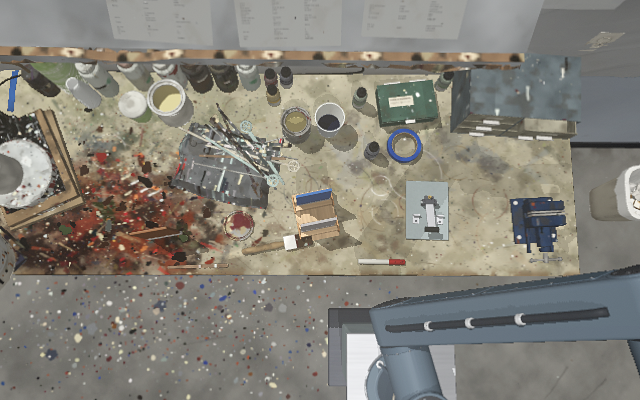

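View pics/scene0.png

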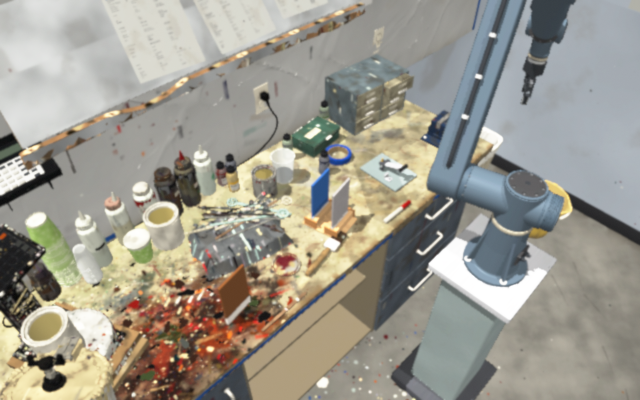

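```bash
echo
```

```text
(no output)
```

View pics/t0c.png

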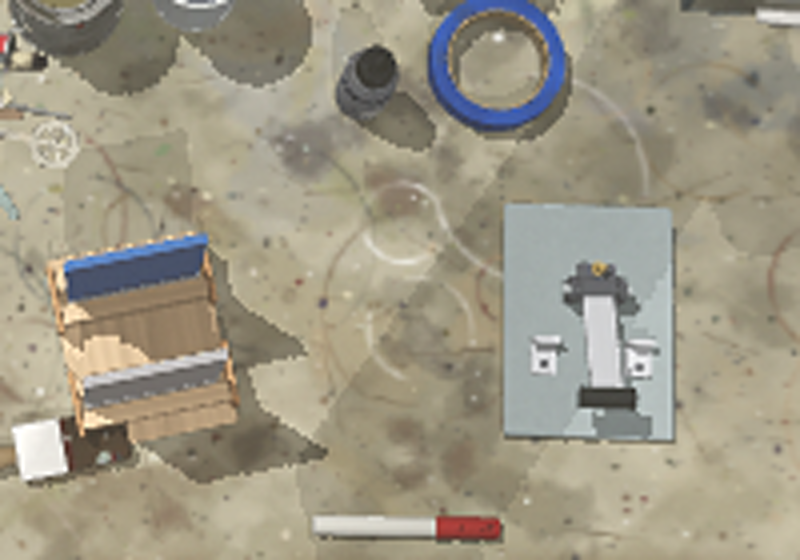

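View pics/s0c.png

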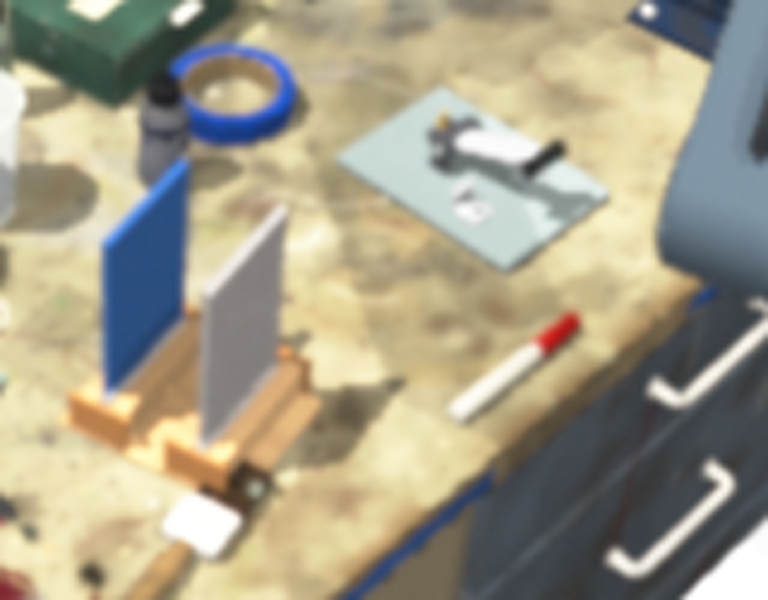

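```bash
cat > h.py <<'E'
import numpy as np, cv2
from station import manip
def ray(p,px):
    K=np.array(p["K"]);k=p["k1"]
    d=(np.array(px,float)-K[:2,2])/[K[0,0],K[1,1]]
    u=d.copy()
    for _ in range(20): u=d/(1+k*(u@u))
    T=np.array(p["world_from_camera"]); v=T[:3,:3]@np.array([u[0],u[1],1.]); return T[:3,3],v
def at_z(p,px,z):
    o,v=ray(p,px); return (o+v*(z-o[2])/v[2])
def proj(p,X):
    T=np.array(p["world_from_camera"]); c=T[:3,:3].T@(np.array(X,float)-T[:3,3]); u=c[:2]/c[2]
    u=u*(1+p["k1"]*(u@u)); K=np.array(p["K"]); return u*[K[0,0],K[1,1]]+K[:2,2]
def tri(p1,x1,p2,x2):
    o1,v1=ray(p1,x1);o2,v2=ray(p2,x2); A=np.c_[v1,-v2]; s=np.linalg.lstsq(A,o2-o1,rcond=None)[0]
    a=o1+v1*s[0];b=o2+v2*s[1]; return (a+b)/2,np.linalg.norm(a-b)
E
python3 - <<'E'
from h import *
np.set_printoptions(precision=4,suppress=True)
p=manip.snapshot("top"); s=manip.snapshot("scene")
def c(z,*l):
    for a in l: print(a,at_z(p,(280+a[0]/4-.4,130+a[1]/4-.4),z))
def cs(z,*l):
    for a in l: print('s',a,at_z(s,(290+a[0]/4.8-.4,135+a[1]/4.8-.4),z))
print("plate");c(.012,(503,203),(673,208),(673,440),(503,438)); cs(.012,(337,157),(445,85),(608,197),(507,270))
print("bluetop");c(.188,(64,264),(206,235),(208,243),(66,273)); cs(.188,(103,243),(189,162))
print("greytop");c(.188,(82,377),(226,348),(228,357),(84,387)); 
print("rack");c(.042,(49,262),(62,258),(214,300),(237,412),(80,435),(236,352)); 
print("marker");c(.008,(313,526),(502,527))
print("toner");c(.110,(376,67))
print("rest",at_z(p,(424.8,208),.012),at_z(s,(389.8,171),.012))
print("stand",at_z(p,(424.5,203.7),0),at_z(s,(387.2,170.4),0))
print("bar",tri(p,(432.2,229.8),s,(405.3,170.6)),tri(p,(280+607/4,130+398/4),s,(290+545/4.8,135+155/4.8)))
print("hinge",tri(p,(280+597/4,130+290/4),s,(290+455/4.8,135+135/4.8)))
E
```

```text
plate
(503, 203) [ 0.6093 -0.0244  0.012 ]
(673, 208) [ 0.6062 -0.1557  0.012 ]
(673, 440) [ 0.4275 -0.1492  0.012 ]
(503, 438) [ 0.4284 -0.0201  0.012 ]
s (337, 157) [ 0.6103 -0.0247  0.012 ]
s (445, 85) [ 0.6076 -0.1576  0.012 ]
s (608, 197) [ 0.4272 -0.1415  0.012 ]
s (507, 270) [ 0.4315 -0.0183  0.012 ]
bluetop
(64, 264) [0.5322 0.3095 0.188 ]
(206, 235) [0.5527 0.2135 0.188 ]
(208, 243) [0.5472 0.2121 0.188 ]
(66, 273) [0.5261 0.3081 0.188 ]
s (103, 243) [0.5344 0.3108 0.188 ]
s (189, 162) [0.5509 0.2125 0.188 ]
greytop
(82, 377) [0.4557 0.2967 0.188 ]
(226, 348) [0.4758 0.2001 0.188 ]
(228, 357) [0.4697 0.1988 0.188 ]
(84, 387) [0.449  0.2953 0.188 ]
rack
(49, 262) [0.5564 0.3238 0.042 ]
(62, 258) [0.5595 0.3141 0.042 ]
(214, 300) [0.5284 0.2002 0.042 ]
(237, 412) [0.4447 0.1833 0.042 ]
(80, 435) [0.4271 0.2996 0.042 ]
(236, 352) [0.4894 0.1839 0.042 ]
marker
(313, 526) [0.3618 0.1241 0.008 ]
(502, 527) [ 0.3617 -0.0185  0.008 ]
toner
(376, 67) [0.6907 0.0857 0.11  ]
rest [ 0.5237 -0.082   0.012 ] [ 0.5151 -0.0904  0.012 ]
stand [ 0.5387 -0.0843  0.    ] [ 0.5322 -0.0976  0.    ]
bar (array([ 0.452 , -0.0937,  0.0515]), np.float64(0.003823617017902949)) (array([ 0.4535, -0.0857,  0.0713]), np.float64(0.002072007149420873))
hinge (array([ 0.5388, -0.0884,  0.038 ]), np.float64(0.004424401013210952))
```

Call:
play_rows([
  [[0.0413,-0.039,0.004,0,0,0],[0.0413,-0.039,0.004,0,0,0],[0.0413,-0.039,0.004,0,0,0],[0.0413,-0.039,0.004,0,0,0],[0.0413,-0.039,0.004,0,0,0],[0.0413,-0.039,0.004,0,0,0],[0.0413,-0.039,0.004,0,0,0],[0.0413,-0.039,0.004,0,0,0],[0.0413,-0.039,0.004,0,0,0],[0,0,0,0,0,9]],
], fingers=1, squeeze=20)

```text
t: 3.05
tcp_pos: [0.4541, -0.0826, 0.2202]
tool_rot: [0.989, 0.145, -0.0, -0.0]
force: [-0.5, -0.7, 0.3]
finger_gap: 0.997
```

Call:
play_rows([
  [[0,0,0.02,0,0,9],[0,0,0.02,0,0,9],[0,0,0.02,0,0,0],[0,0,0,0,0,0]],
])

```text
t: 3.55
tcp_pos: [0.4529, -0.0862, 0.1594]
tool_rot: [1.0, -0.012, -0.001, -0.001]
force: [0.2, -0.5, -0.4]
finger_gap: 0.998
```

```bash
python3 - <<'E'
from h import *
np.set_printoptions(precision=4,suppress=True)
for n in("scene","top"):
    p=manip.snapshot(n); cv2.imwrite(f"pics/{n}1.png",p["img"][:,:,::-1])
s=manip.sense(); print(s)
p=cv2.imread("pics/top1.png")[140:270,380:480]; t=cv2.imread("pics/scene1.png")[135:235,340:450]
cv2.imwrite("pics/c1.png",np.hstack([cv2.resize(p,(400,520),interpolation=2),cv2.resize(t,(396,520),interpolation=2)]))
E
```

```text
{'t': 3.65, 'q': array([-0.4311,  0.4719,  1.9261,  0.    ,  0.7431,  1.1641]), 'qd': array([ 0.0003, -0.0144, -0.0094, -0.0006, -0.0035,  0.0016]), 'tau': array([  0.0066, -33.4043,  -9.8634,   0.0001,   0.0206,  -0.0001]), 'tcp_pos': array([ 0.454 , -0.0866,  0.1607]), 'tool_rot': array([ 0.9999, -0.0122,  0.0002,  0.0001]), 'force': array([-0.2348, -0.866 ,  1.022 ]), 'ft_torque': array([ 0.0498, -0.0159,  0.0156]), 'finger_gap': 0.9984007070650905}
```

View pics/c1.png

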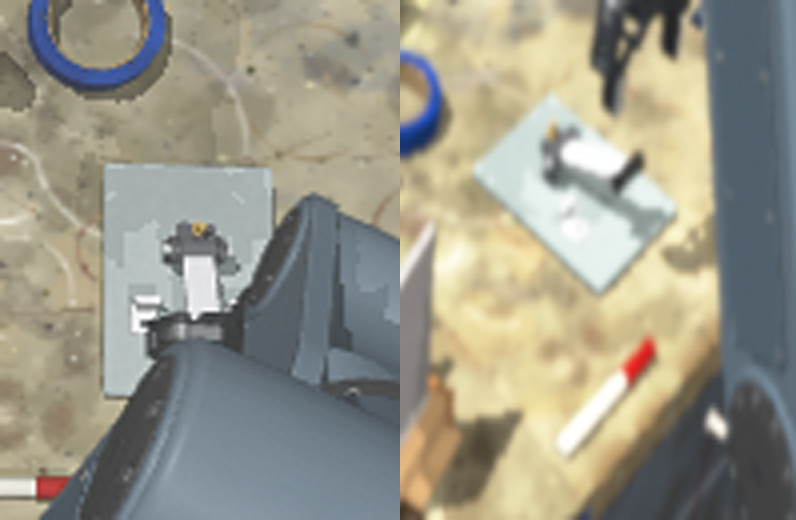

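Call:
play_rows([
  [[0,0,0.025,0,0,0],[0,0,0.025,0,0,0],[0,0,0.022,0,0,0],[0,0,0.015,0,0,0],[0,0,0,0,0,0]],
])

```text
t: 4.28
tcp_pos: [0.4539, -0.0866, 0.0733]
tool_rot: [1.0, -0.012, -0.0, -0.0]
force: [-0.5, -0.2, 0.5]
finger_gap: 1.0
```

```bash
python3 - <<'E'
from h import *
p=manip.snapshot("scene"); cv2.imwrite("pics/s2.png",cv2.resize(p["img"][125:225,340:450,::-1],None,fx=6,fy=6,interpolation=2))
s=manip.sense(); print(s["tcp_pos"],s["force"])
E
```

```text
[ 0.45414167 -0.08672766  0.07381521] [-0.6412096   0.65822216 -0.6118495 ]
```

View pics/s2.png

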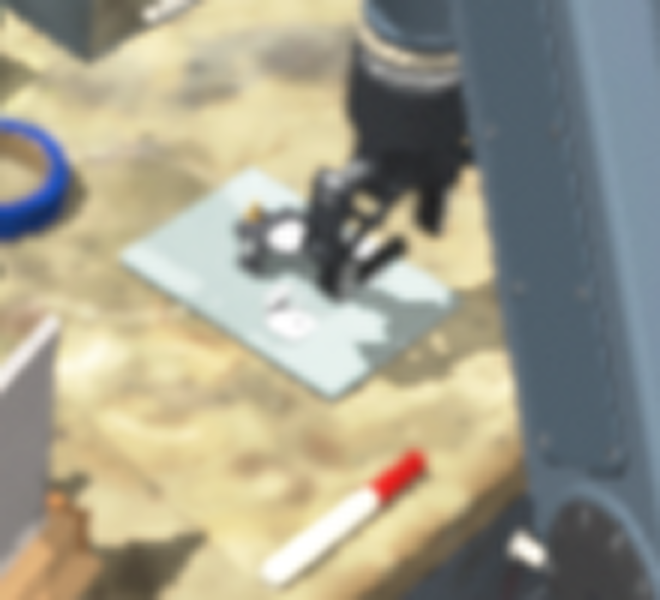

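Call:
play_rows([
  [[0,0,0,0,0,0],[0,0,0,0,0,0],[0,0,0,0,0,0],[0,0,0,0,0,0],[0,0,0,0,0,0],[0,0,0,0,0,0]],
], fingers=0.4, squeeze=20)

```text
t: 5.08
tcp_pos: [0.4538, -0.0865, 0.0734]
tool_rot: [1.0, -0.012, 0.0, 0.0]
force: [-0.4, -0.2, 2.8]
finger_gap: 0.462
```

Call:
play_rows([
  [[0.0036,0,-0.0083,0,0,0],[0.0044,0,-0.0078,0,0,0],[0.0051,0,-0.0074,0,0,0],[0.0059,0,-0.0068,0,0,0],[0,0,0,0,0,0]],
])

```text
t: 5.7
tcp_pos: [0.4726, -0.0867, 0.1044]
tool_rot: [1.0, -0.012, -0.0, 0.0]
force: [-1.6, -0.4, 0.9]
finger_gap: 0.464
```

```bash
python3 - <<'E'
from h import *
p=manip.snapshot("scene"); cv2.imwrite("pics/s3.png",cv2.resize(p["img"][125:225,340:450,::-1],None,fx=6,fy=6,interpolation=2))
s=manip.sense(); print(s["tcp_pos"],s["force"],s["ft_torque"])
E
```

```text
[ 0.47244659 -0.08670043  0.10419032] [-2.51853812 -0.62090874  2.11851745] [0.03855477 0.51742436 0.0428489 ]
```

View pics/s3.png

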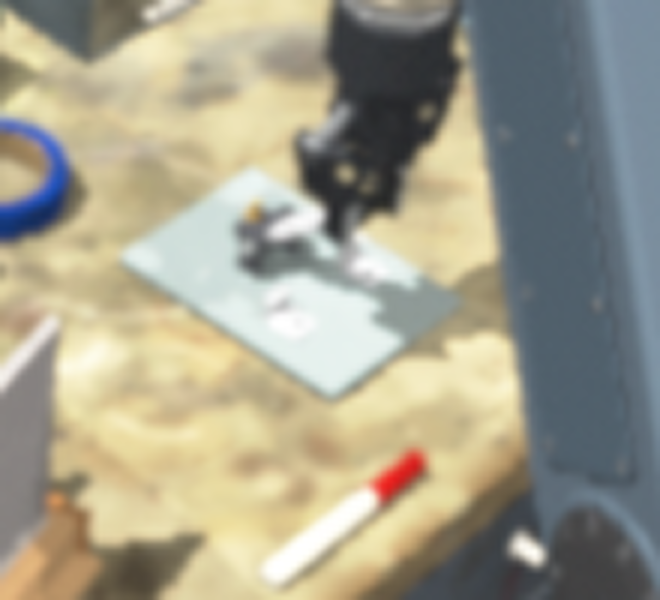

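Call:
play_rows([
  [[0.0065,0,-0.0062,0,0,0],[0.0071,0,-0.0055,0,0,0],[0.0076,0,-0.0048,0,0,0],[0.008,0,-0.004,0,0,0],[0.0084,0,-0.0032,0,0,0],[0.0087,0,-0.0023,0,0,0],[0,0,0,0,0,0]],
])

```text
t: 6.62
tcp_pos: [0.5204, -0.0881, 0.1306]
tool_rot: [1.0, -0.012, 0.001, 0.0]
force: [-2.5, 1.2, 5.1]
finger_gap: 0.463
```

Call:
play_rows([
  [[0.0089,0,-0.0014,0,0,0],[0.008,0,-0.0005,0,0,0],[0.004,0,0,0,0,0],[0,0,0,0,0,0]],
])

```text
t: 7.12
tcp_pos: [0.5409, -0.0887, 0.1324]
tool_rot: [1.0, -0.012, 0.001, 0.0]
force: [-2.7, 0.6, 6.0]
finger_gap: 0.458
```

```bash
python3 - <<'E'
from h import *
p=manip.snapshot("scene"); cv2.imwrite("pics/s4.png",cv2.resize(p["img"][125:225,340:450,::-1],None,fx=6,fy=6,interpolation=2))
s=manip.sense(); print(s["tcp_pos"],s["force"],s["ft_torque"])
E
```

```text
[ 0.54092658 -0.08862782  0.13243073] [-1.77881035  0.7825313   5.10072871] [ 0.19669838  0.57432346 -0.02056959]
```

View pics/s4.png

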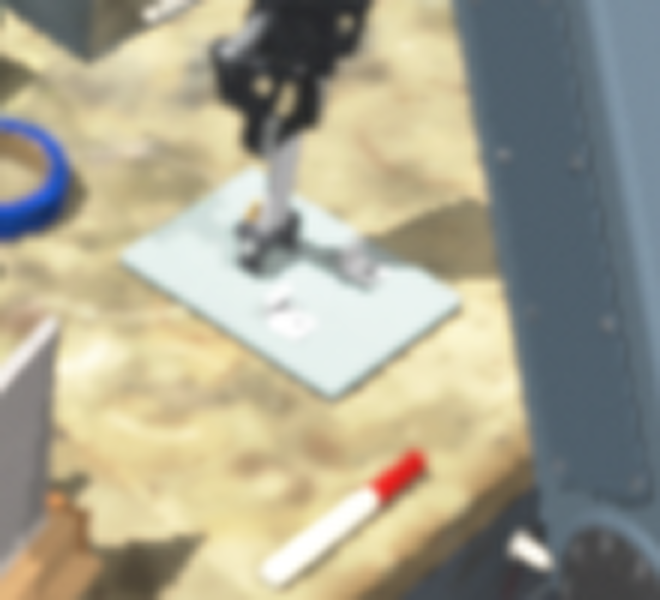

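Call:
play_rows([
  [[0.0025,0,0,0,0,0],[0.0025,0,0,0,0,0],[0,0,0,0,0,0]],
])

```text
t: 7.55
tcp_pos: [0.5455, -0.0887, 0.1323]
tool_rot: [1.0, -0.012, 0.001, 0.0]
force: [-3.4, 1.0, 6.4]
finger_gap: 0.465
```

Call:
play_rows([
  [[0.0025,0,0.0005,0,0,0],[0,0,0,0,0,0]],
])

```text
t: 7.8
tcp_pos: [0.5483, -0.0888, 0.132]
tool_rot: [1.0, -0.012, 0.001, 0.0]
force: [-2.2, 1.1, 6.3]
finger_gap: 0.461
```

Call:
play_rows([
  [[0.0025,0,0.0005,0,0,0],[0,0,0,0,0,0]],
])

```text
t: 8.05
tcp_pos: [0.5511, -0.089, 0.1317]
tool_rot: [1.0, -0.012, 0.002, 0.0]
force: [-2.1, 0.9, 6.4]
finger_gap: 0.459
```

Call:
play_rows([
  [[0.0025,0,0.0004,0,0,0],[0,0,0,0,0,0]],
])

```text
t: 8.3
tcp_pos: [0.5537, -0.0891, 0.1313]
tool_rot: [1.0, -0.012, 0.002, 0.0]
force: [-2.5, 1.6, 6.8]
finger_gap: 0.461
```

Call:
play_rows([
  [[0.0025,0,0.0005,0,0,0],[0,0,0,0,0,0]],
])

```text
t: 8.55
tcp_pos: [0.5564, -0.0892, 0.1309]
tool_rot: [1.0, -0.012, 0.002, 0.0]
force: [-1.7, 1.2, 7.2]
finger_gap: 0.463
```

Call:
play_rows([
  [[0.0025,0,0.0006,0,0,0],[0,0,0,0,0,0]],
])

```text
t: 8.8
tcp_pos: [0.5591, -0.0892, 0.1303]
tool_rot: [1.0, -0.012, 0.002, 0.0]
force: [-1.9, 1.3, 6.1]
finger_gap: 0.461
```

Call:
play_rows([
  [[0.0025,0,0.0006,0,0,0],[0,0,0,0,0,0]],
])

```text
t: 9.05
tcp_pos: [0.5607, -0.0892, 0.1299]
tool_rot: [1.0, -0.012, 0.001, 0.0]
force: [-4.0, 0.8, 9.1]
finger_gap: 0.466
```

```bash
python3 - <<'E'
from h import *
p=manip.snapshot("scene"); cv2.imwrite("pics/s5.png",cv2.resize(p["img"][125:225,340:450,::-1],None,fx=6,fy=6,interpolation=2))
s=manip.sense(); print(s["tcp_pos"],s["force"],s["ft_torque"])
E
```

```text
[ 0.56070915 -0.08920442  0.12987756] [-3.85866804  0.12633003  8.99989496] [0.23519165 0.8579784  0.05015521]
```

View pics/s5.png

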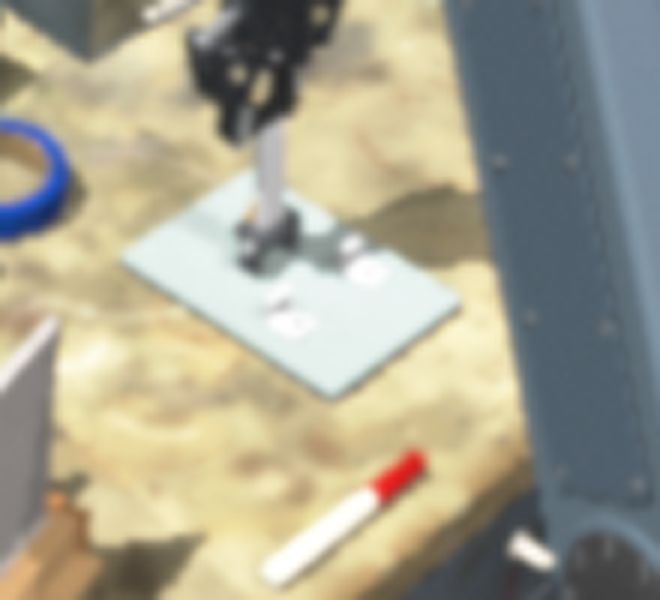

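Call:
play_rows([
  [[0.002,0,0,0,0,0],[0,0,0,0,0,0]],
])

```text
t: 9.35
tcp_pos: [0.5611, -0.0891, 0.1298]
tool_rot: [1.0, -0.012, -0.001, 0.0]
force: [-7.8, -0.2, 12.0]
finger_gap: 0.465
```

Call:
play_rows([
  [[0.002,0,0,0,0,0],[0,0,0,0,0,0]],
])

```text
t: 9.6
tcp_pos: [0.5617, -0.0891, 0.1296]
tool_rot: [1.0, -0.012, -0.002, 0.0]
force: [-9.4, -1.2, 12.6]
finger_gap: 0.463
```

Call:
play_rows([
  [[0,0,0,0,0,0],[0,0,0,0,0,0]],
])

```text
t: 9.85
tcp_pos: [0.5617, -0.0891, 0.1296]
tool_rot: [1.0, -0.012, -0.002, 0.0]
force: [-8.4, 0.3, 13.5]
finger_gap: 0.462
```

Call:
play_rows([
  [[0,0,0,0,0,0],[0,0,0,0,0,0],[0,0,0,0,0,0],[0,0,0,0,0,0],[0,0,-0.01,0,0,0],[0,0,-0.05,0,0,0],[0,0,-0.06,0,0,0]],
], fingers=1)

```text
t: 10.72
tcp_pos: [0.5631, -0.089, 0.2491]
tool_rot: [1.0, -0.012, -0.001, -0.0]
force: [2.0, -0.7, -0.2]
finger_gap: 0.995
```

Call:
play_rows([
  [[0,0.0,-0.05,0,0,-10],[0,-0.0,-0.05,0,0,-10],[0,0,0,0,0,-10],[0,0,0,0,0,-10],[0,0,0,0,0,-10],[0,0,0,0,0,-10],[0,0,0,0,0,-10],[0,0,0,0,0,-10],[0,0,0,0,0,-10],[0,0,0,0,0,-10]],
])

```text
t: 11.98
tcp_pos: [0.5636, -0.089, 0.3491]
tool_rot: [0.65, 0.76, 0.0, 0.0]
force: [-0.2, 0.4, 0.2]
finger_gap: 0.997
```

```bash
python3 - <<'E'
from h import *
for n in("scene","top"):
    p=manip.snapshot(n); cv2.imwrite(f"pics/{n}6.png",p["img"][:,:,::-1])
s=manip.sense(); print(s["tcp_pos"],s["tool_rot"],s["q"],s["force"])
p=cv2.imread("pics/top6.png")[140:270,380:480]; t=cv2.imread("pics/scene6.png")[135:235,340:450]
cv2.imwrite("pics/c6.png",np.hstack([cv2.resize(p,(400,520),interpolation=2),cv2.resize(t,(396,520),interpolation=2)]))
E
```

```text
[ 0.5636681  -0.08905097  0.34901785] [6.52158548e-01 7.58082518e-01 1.57630033e-04 3.15743916e-04] [-3.52485502e-01  3.58493419e-01  1.45276488e+00  7.62445340e-05
  1.32963244e+00 -5.02443225e-01] [ 0.93917371 -0.43799269 -0.52131537]
```

View pics/c6.png

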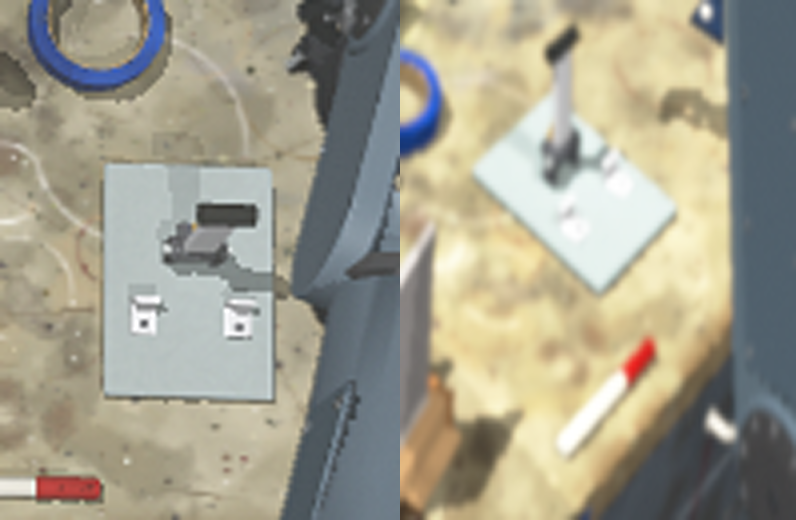

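```bash
python3 - <<'E'
from h import *
np.set_printoptions(precision=4,suppress=True)
p=manip.snapshot("top"); s=manip.snapshot("scene")
a=manip.pinpoint("prop_bar",p);b=manip.pinpoint("prop_bar",s)
print(a[:2],b[:2])
print(tri(p,a[0]["point"],s,b[0]["point"]))
print(tri(p,(436.4,193.4),s,(384.7,143)), at_z(p,(436.4,193.4),.122))
for c in((104,163),(273,168),(273,401),(104,397)): print("plate",at_z(p,(380+c[0]/4-.4,140+c[1]/4-.4),.012))
for c in((131,302),(160,302),(226,304),(254,306)): print("lips top",at_z(p,(380+c[0]/4-.4,140+c[1]/4-.4),.030))
# blue
img=s["img"]; 
r=[x for x in manip.regions_of("panel_blue",p)][0]; print(r["rect"],r["score"])
E
```

```text
[{'point': [435.4, 196.0], 'score': 0.7}] [{'point': [387.3, 142.2], 'score': 0.53}, {'point': [336.5, 225.8], 'score': 0.25}]
(array([ 0.54  , -0.0826,  0.1412]), np.float64(0.002160182130518648))
(array([ 0.5515, -0.0877,  0.128 ]), np.float64(0.002755941160561706)) [ 0.5513 -0.0901  0.122 ]
plate [ 0.6093 -0.0251  0.012 ]
plate [ 0.6062 -0.1557  0.012 ]
plate [ 0.4268 -0.1492  0.012 ]
plate [ 0.4292 -0.0209  0.012 ]
lips top [ 0.4995 -0.0394  0.03  ]
lips top [ 0.4996 -0.0613  0.03  ]
lips top [ 0.4984 -0.1112  0.03  ]
lips top [ 0.497  -0.1323  0.03  ]
[127.0, 227.1, 182.3, 237.7] 0.71
```

```bash
python3 - <<'E'
from h import *
a=cv2.imread("pics/s5.png"); b=cv2.imread("pics/scene6.png")[125:225,340:450]; b=cv2.resize(b,None,fx=6,fy=6,interpolation=2)
o=np.hstack([a[50:350,150:450],b[50:350,150:450]]); cv2.imwrite("pics/cmp.png",cv2.resize(o,None,fx=1.3,fy=1.3))
p=manip.snapshot("scene")
# expected bar center for leans
H=np.array([.538,-.088]); 
for L in(.06,.1,.15,.2,.27,.3):
    X=[H[0]+.09*np.sin(L),-.088-.09*np.sin(L)*.025,.035+.09*np.cos(L)]; print(L,proj(p,X),((proj(p,X)-[340,125])*6-[150,50])*1.3)
X=[.538,-.088,.035];print(proj(p,X),((proj(p,X)-[340,125])*6-[150,50])*1.3)
E
```

```text
0.06 [386.7566002 144.6393515] [169.70148155  88.18694172]
0.1 [386.00874317 144.25958516] [163.86819671  85.22476426]
0.15 [385.0750237  143.83183428] [156.58518489  81.88830737]
0.2 [384.14491085 143.45712508] [149.3303046   78.96557562]
0.27 [382.85360339 143.02307949] [139.25810644  75.58002003]
0.3 [382.30554573 142.86975172] [134.98325668  74.38406345]
[385.39244575 163.9257542 ] [159.06107685 238.62088277]
```

View pics/cmp.png

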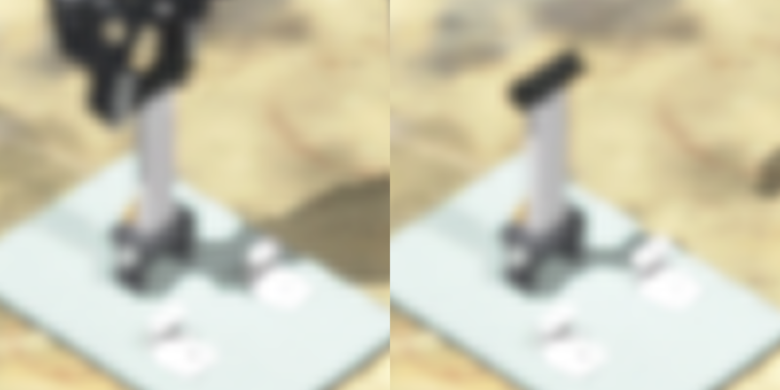

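Call:
play_rows([
  [[0,0,0,0,0,10],[0,-0.049,0,0,0,0],[0,0,0.05,0,0,0],[0,0,0.05,0,0,0],[0,0,0.05,0,0,0],[0,0,0.04,0,0,0],[0,0,0.024,0,0,0],[0,0,0,0,0,0]],
], fingers=0)

```text
t: 13.38
tcp_pos: [0.5137, -0.0876, 0.1328]
tool_rot: [0.716, 0.698, -0.001, -0.002]
force: [-0.1, -0.5, 0.2]
finger_gap: 0.003
```

```bash
python3 - <<'E'
from h import *
np.set_printoptions(precision=4,suppress=True)
p=manip.snapshot("scene"); cv2.imwrite("pics/s7.png",cv2.resize(p["img"][125:200,350:430,::-1],None,fx=8,fy=8,interpolation=2))
s=manip.sense(); print(s["tcp_pos"],s["force"],s["ft_torque"],s["tool_rot"],s["finger_gap"])
E
```

```text
[ 0.5147 -0.0879  0.1341] [ 0.7772 -0.1905  0.2429] [0.0296 0.0234 0.0094] [ 0.7159  0.6982 -0.0003 -0.0006] 0.0027087940441447925
```

View pics/s7.png

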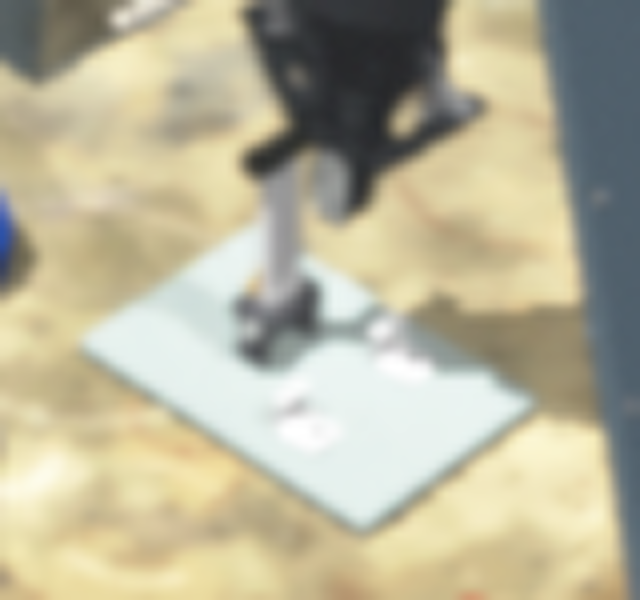

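Call:
play_rows([
  [[0,0.004,0,0,0,0],[0,0.004,0,0,0,0],[0,0,0,0,0,0]],
])

```text
t: 13.8
tcp_pos: [0.5239, -0.0884, 0.1354]
tool_rot: [0.716, 0.698, 0.001, 0.001]
force: [0.0, 0.9, 0.5]
finger_gap: -0.002
```

Call:
play_rows([
  [[0,0.003,0,0,0,0],[0,0,0,0,0,0]],
])

```text
t: 14.05
tcp_pos: [0.5261, -0.0883, 0.1346]
tool_rot: [0.716, 0.698, 0.0, 0.0]
force: [-0.9, -0.1, 0.2]
finger_gap: 0.001
```

Call:
play_rows([
  [[0,0.002,0,0,0,0],[0,0,0,0,0,0]],
])

```text
t: 14.3
tcp_pos: [0.5279, -0.0883, 0.1344]
tool_rot: [0.716, 0.698, 0.0, 0.0]
force: [-0.2, -0.7, -0.4]
finger_gap: -0.002
```

Call:
play_rows([
  [[0,0.002,0,0,0,0],[0,0,0,0,0,0]],
])

```text
t: 14.55
tcp_pos: [0.5299, -0.0883, 0.1344]
tool_rot: [0.716, 0.698, -0.0, -0.0]
force: [-0.4, 0.2, -0.4]
finger_gap: 0.0
```

Call:
play_rows([
  [[0,0.002,0,0,0,0],[0,0,0,0,0,0]],
])

```text
t: 14.8
tcp_pos: [0.531, -0.0882, 0.1343]
tool_rot: [0.716, 0.698, -0.001, -0.001]
force: [-2.6, 0.5, 0.9]
finger_gap: 0.0
```

Call:
play_rows([
  [[0,0.002,0,0,0,0],[0,0,0,0,0,0]],
])

```text
t: 15.05
tcp_pos: [0.5318, -0.088, 0.1342]
tool_rot: [0.715, 0.699, -0.001, -0.002]
force: [-6.2, -0.6, 2.7]
finger_gap: 0.001
```

Call:
play_rows([
  [[0,0.002,0,0,0,0],[0,0,0,0,0,0]],
])

```text
t: 15.3
tcp_pos: [0.5324, -0.0879, 0.1341]
tool_rot: [0.715, 0.699, -0.002, -0.003]
force: [-7.7, -1.4, 4.3]
finger_gap: -0.001
```

Call:
play_rows([
  [[0,0.002,0,0,0,0],[0,0,0,0,0,0]],
])

```text
t: 15.55
tcp_pos: [0.533, -0.0877, 0.1341]
tool_rot: [0.715, 0.699, -0.003, -0.005]
force: [-11.4, -1.9, 8.4]
finger_gap: 0.003
```

Call:
play_rows([
  [[0,-0.02,0,0,0,0],[0,0,-0.045,0,0,0],[0,0,-0.06,0,0,0],[0.04,0,-0.03,0,0,0],[0.06,0,0,0,0,0],[0.06,0,0,0,0,0],[0.06,0,0,0,0,0],[0.06,0,0,0,0,0],[0.06,0,0,0,0,-7],[0,0,0,0,0,-6.5]],
])

```text
t: 16.8
tcp_pos: [0.5264, 0.2567, 0.2696]
tool_rot: [0.625, 0.781, 0.002, 0.0]
force: [0.2, -1.0, 0.5]
finger_gap: -0.002
```

Call:
play_rows([
  [[0,0,0,0,0,0],[0,0,0,0,0,0]],
], fingers=0.7)

```text
t: 17.05
tcp_pos: [0.5264, 0.2515, 0.2694]
tool_rot: [0.63, 0.777, 0.0, 0.0]
force: [0.0, -0.6, -0.3]
finger_gap: 0.415
```

```bash
python3 - <<'E'
from h import *
np.set_printoptions(precision=4,suppress=True)
p=manip.snapshot("scene"); t=manip.snapshot("top")
cv2.imwrite("pics/s8.png",cv2.resize(p["img"][120:250,290:430,::-1],None,fx=5.5,fy=5.5,interpolation=2))
cv2.imwrite("pics/t8.png",cv2.resize(t["img"][150:250,280:460,::-1],None,fx=4.4,fy=4.4,interpolation=2))
s=manip.sense(); print(s["tcp_pos"],s["force"],s["tool_rot"],s["q"],2*np.arctan2(s["tool_rot"][1],s["tool_rot"][0])-np.pi/2)
E
```

```text
[0.5264 0.2511 0.2695] [ 0.4054 -0.2089 -0.0393] [0.6296 0.7769 0.0002 0.0001] [0.2535 0.4559 1.5255 0.0001 1.1599 0.0448] 0.20861358958521725
```

View pics/s8.png

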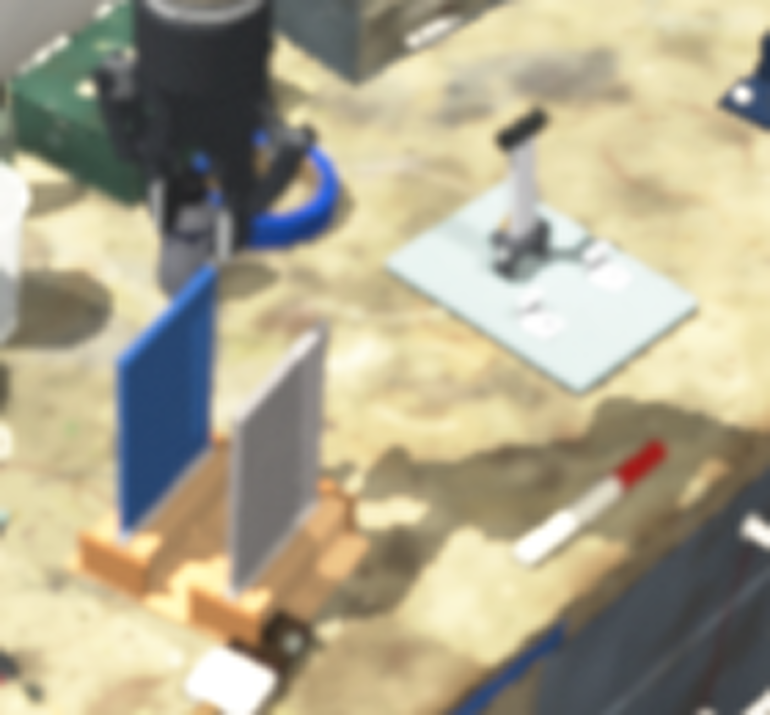

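View pics/t8.png

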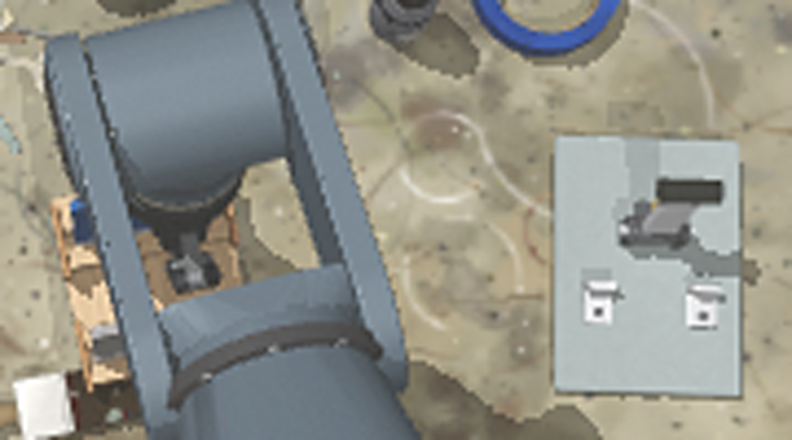

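Call:
play_rows([
  [[0.007,0.0154,0,0,0,0],[0,0,0.02,0,0,0],[0,0,0.02,0,0,0],[0,0,0.02,0,0,0],[0,0,0.018,0,0,0],[0,0,0.0165,0,0,0],[0,0,0,0,0,0]],
])

```text
t: 18.02
tcp_pos: [0.5391, 0.2612, 0.1736]
tool_rot: [0.629, 0.777, -0.001, -0.001]
force: [0.5, 0.6, 0.6]
finger_gap: 0.704
```

```bash
python3 - <<'E'
from h import *
np.set_printoptions(precision=4,suppress=True)
p=manip.snapshot("scene")
cv2.imwrite("pics/s9.png",cv2.resize(p["img"][130:250,280:400,::-1],None,fx=5,fy=5,interpolation=2))
s=manip.sense(); print(s["tcp_pos"],s["force"],s["tool_rot"],s["finger_gap"])
E
```

```text
[0.5397 0.2615 0.1745] [0.1087 0.0995 0.7231] [ 0.629   0.7774 -0.0004 -0.0003] 0.6996162056353559
```

View pics/s9.png

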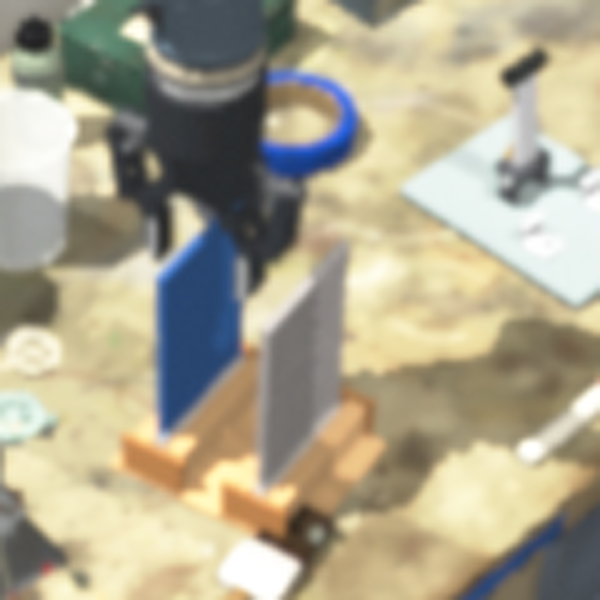

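Call:
play_rows([
  [[0,0,0,0,0,0],[0,0,0,0,0,0],[0,0,0,0,0,0],[0,0,0,0,0,0],[0,0,0,0,0,0],[0,0,0,0,0,0]],
], fingers=0, squeeze=45)

```text
t: 18.82
tcp_pos: [0.5403, 0.2621, 0.1756]
tool_rot: [0.629, 0.778, 0.001, 0.0]
force: [0.5, -0.0, 5.5]
finger_gap: 0.092
```

Call:
play_rows([
  [[0,0,-0.01,0,0,0],[0,0,-0.02,0,0,0],[0,0,-0.03,0,0,0],[0,0,-0.04,0,0,0],[0,0,-0.04,0,0,0],[0,0,-0.01,0,0,0],[0,0,0,0,0,0]],
])

```text
t: 19.7
tcp_pos: [0.539, 0.2617, 0.3242]
tool_rot: [0.629, 0.778, -0.001, -0.0]
force: [-0.3, -0.3, -3.1]
finger_gap: 0.089
```

```bash
python3 - <<'E'
from h import *
np.set_printoptions(precision=4,suppress=True)
p=manip.snapshot("scene")
cv2.imwrite("pics/s10.png",cv2.resize(p["img"][90:240,270:420,::-1],None,fx=4,fy=4,interpolation=2))
s=manip.sense(); print(s["tcp_pos"],s["force"],s["tool_rot"],s["finger_gap"])
E
```

```text
[0.5385 0.2616 0.3231] [-0.3481 -0.1084 -2.9072] [ 0.6286  0.7777 -0.0015 -0.0011] 0.0902036560937104
```

View pics/s10.png

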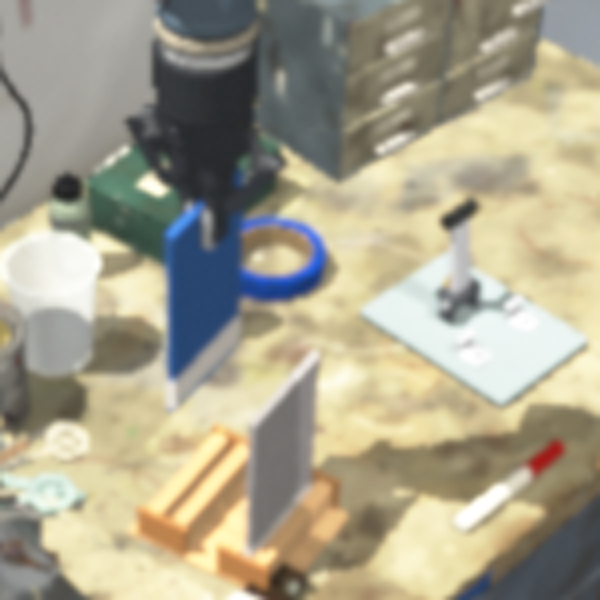

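Call:
play_rows([
  [[0,0,-0.01,0,0,6.7],[0,0,-0.01,0,0,6.7],[-0.03,0,0,0,0,0],[-0.05,0.003,0,0,0,0],[-0.05,0.003,0,0,0,0],[-0.05,0.003,0,0,0,0],[-0.05,0.003,0,0,0,0],[-0.05,0.003,0,0,0,0],[-0.045,0,0,0,0,0],[-0.025,0,0,0,0,0]],
])

```text
t: 21.0
tcp_pos: [0.5455, -0.0904, 0.3422]
tool_rot: [0.716, 0.698, -0.001, -0.002]
force: [-0.2, 0.2, -2.1]
finger_gap: 0.089
```

Call:
play_rows([
  [[0,0,0,4,0,0],[0,0,0,5.7,0,0],[0,0,0,0,0,0],[0,0,0,0,0,0]],
])

```text
t: 21.5
tcp_pos: [0.546, -0.0879, 0.3434]
tool_rot: [0.712, 0.697, -0.059, -0.062]
force: [0.1, -0.0, -3.3]
finger_gap: 0.088
```

```bash
python3 - <<'E'
from h import *
from scipy.spatial.transform import Rotation as R
np.set_printoptions(precision=4,suppress=True)
p=manip.snapshot("scene"); t=manip.snapshot("top")
s=manip.sense(); M=R.from_quat(s["tool_rot"]).as_matrix(); print(s["tcp_pos"],s["force"],s["finger_gap"]);print(M)
print("foot",s["tcp_pos"]+M[:,2]*.1675)
F=s["tcp_pos"]+M[:,2]*.1675
i=p["img"][60:220,310:470,::-1].copy(); i=cv2.resize(i,None,fx=4.5,fy=4.5,interpolation=2)
for a in(-.05,.05):
  for h in(0,.18):
    for d in (-.004,.004):
      X=F+M[:,0]*a-M[:,2]*h+M[:,1]*d; q=(proj(p,X)-[309.5,59.5])*4.5; cv2.circle(i,tuple(int(v) for v in q),3,(0,0,255),1)
cv2.imwrite("pics/s11.png",i)
cv2.imwrite("pics/t11.png",cv2.resize(t["img"][140:260,380:480,::-1],None,fx=5,fy=5,interpolation=2))
E
```

```text
[ 0.546  -0.088   0.3444] [-0.0251  0.1197 -2.4089] 0.09055020090126763
[[ 0.0225  0.9854 -0.169 ]
 [ 0.9997 -0.0221  0.0043]
 [ 0.0005 -0.1691 -0.9856]]
foot [ 0.5177 -0.0872  0.1793]
```

View pics/s11.png

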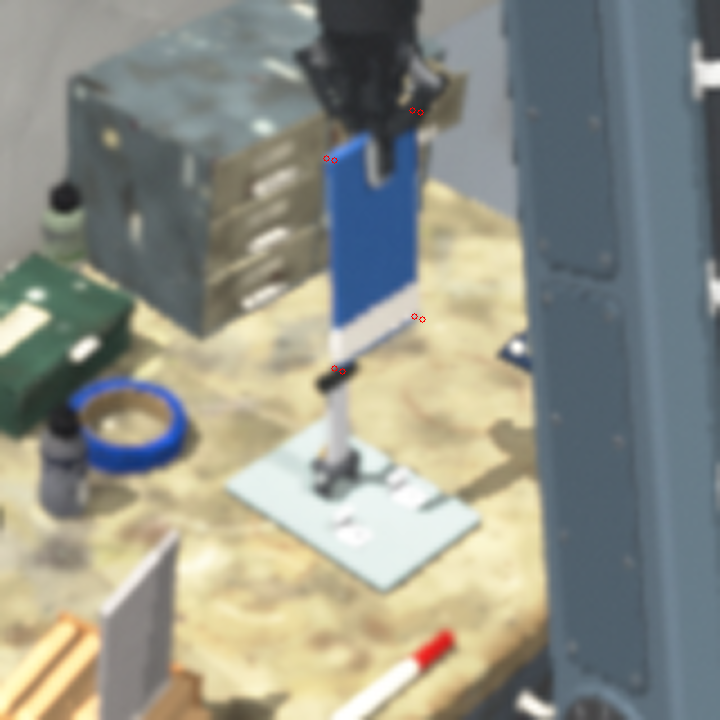

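View pics/t11.png

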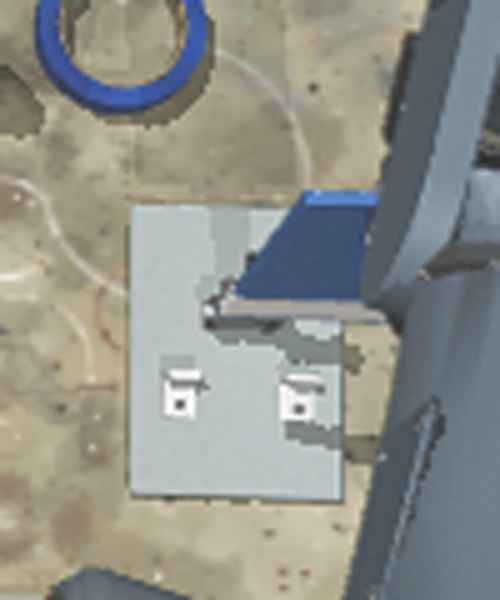

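Call:
play_rows([
  [[0,-0.002,0,0,0,0],[0,0.0034,0.0197,0,0,0],[0,0.0051,0.0296,0,0,0],[0,0.0051,0.0296,0,0,0],[0,0.0051,0.0296,0,0,0],[0,0.0051,0.0296,0,0,0],[0,0,0,0,0,0]],
])

```text
t: 22.48
tcp_pos: [0.5432, -0.0877, 0.2035]
tool_rot: [0.712, 0.696, -0.06, -0.063]
force: [-0.1, 0.8, -2.5]
finger_gap: 0.091
```

```bash
cat > look.py <<'E'
import sys
from h import *
from scipy.spatial.transform import Rotation as R
np.set_printoptions(precision=4,suppress=True)
n=sys.argv[1]
p=manip.snapshot("scene"); t=manip.snapshot("top")
s=manip.sense(); M=R.from_quat(s["tool_rot"]).as_matrix(); print(s["t"],s["tcp_pos"],s["force"],s["finger_gap"],"lean",np.arcsin(-M[0,2]))
F=s["tcp_pos"]+M[:,2]*.1675
d=F-[.538,-.088,0]; print("foot",F,"stand x,y",d[0]-.025*d[1],d[1]+.025*d[0])
i=p["img"][100:200,340:440,::-1].copy(); i=cv2.resize(i,(600,600),interpolation=2)
cv2.imwrite(f"pics/s{n}.png",i)
cv2.imwrite(f"pics/t{n}.png",cv2.resize(t["img"][140:260,380:480,::-1],None,fx=5,fy=5,interpolation=2))
E
python3 look.py 12
```

```text
22.575 [ 0.5454 -0.0884  0.206 ] [ 0.4882 -0.0687 -2.1517] 0.09035245103914984 lean 0.1680492885686125
foot [ 0.5174 -0.0879  0.0409] stand x,y -0.02064754604655441 -0.00036907655743146923
```

View pics/s12.png

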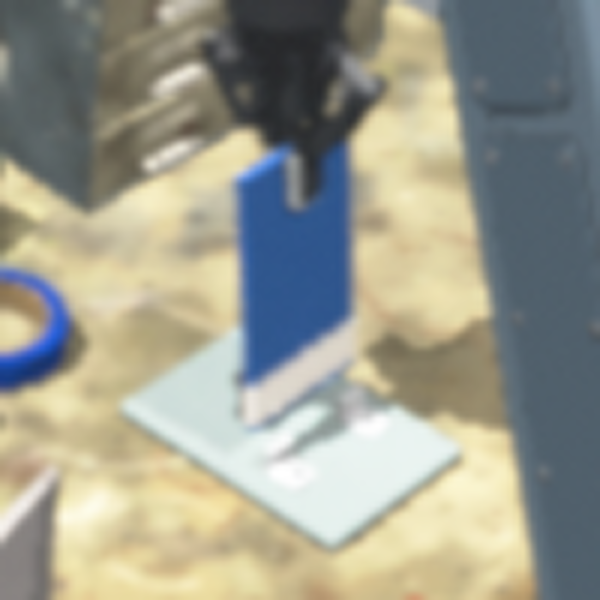

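View pics/t12.png

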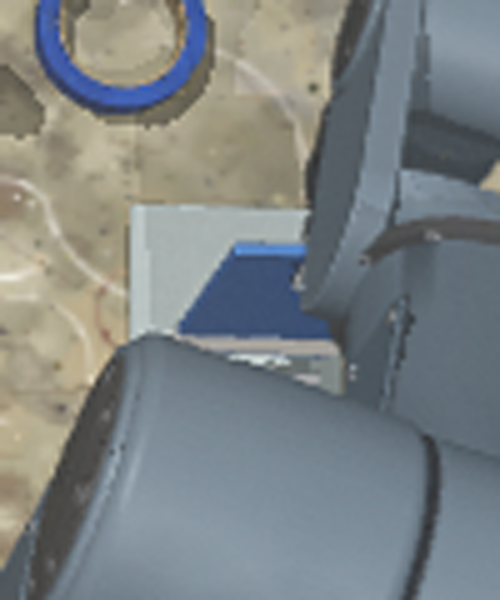

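Call:
play_rows([
  [[0,-0.002,0,0,0,0],[0,0.0017,0.0099,0,0,0],[0,0.0017,0.0099,0,0,0],[0,0.0007,0.0039,0,0,0],[0,0,0,0,0,0],[0,0,0,0,0,0]],
])

```text
t: 23.32
tcp_pos: [0.5432, -0.0883, 0.1814]
tool_rot: [0.713, 0.697, -0.059, -0.06]
force: [-0.1, -0.4, -2.9]
finger_gap: 0.084
```

Call:
play_rows([
  [[0,0.0004,0.0025,0,0,0],[0,0,0,0,0,0]],
])

```text
t: 23.58
tcp_pos: [0.543, -0.0882, 0.1788]
tool_rot: [0.713, 0.697, -0.059, -0.061]
force: [-0.7, 0.2, -2.5]
finger_gap: 0.087
```

Call:
play_rows([
  [[0,0.0003,0.0015,0,0,0],[0,0,0,0,0,0]],
])

```text
t: 23.82
tcp_pos: [0.5433, -0.0883, 0.1778]
tool_rot: [0.713, 0.697, -0.059, -0.06]
force: [-0.8, -0.4, 0.9]
finger_gap: 0.087
```

Call:
play_rows([
  [[0,0.0029,0,1,0,0],[0,0,0,0,0,0]],
])

```text
t: 24.08
tcp_pos: [0.5465, -0.0884, 0.1773]
tool_rot: [0.712, 0.696, -0.065, -0.067]
force: [-0.1, -0.4, 4.0]
finger_gap: 0.088
```

```bash
python3 look.py 13
```

```text
24.175 [ 0.5463 -0.0884  0.1773] [ 0.3494 -0.0641  4.6303] 0.0872752780262062 lean 0.18602431794232754
foot [ 0.5154 -0.0877  0.0127] stand x,y -0.022643452344126343 -0.00030204953311431526
```

View pics/s13.png

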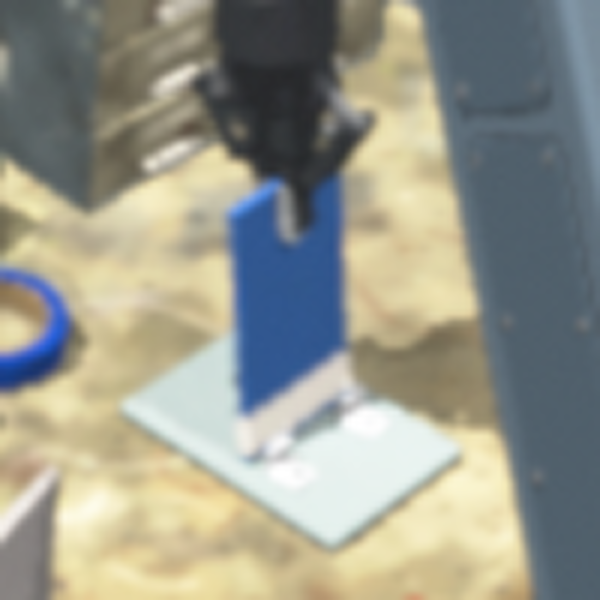

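Call:
play_rows([
  [[0,0.0029,-0.0005,1,0,0],[0,0,0,0,0,0]],
])

```text
t: 24.42
tcp_pos: [0.5493, -0.0884, 0.1768]
tool_rot: [0.711, 0.695, -0.071, -0.073]
force: [0.3, 0.2, 3.3]
finger_gap: 0.083
```

Call:
play_rows([
  [[0,0.0029,-0.0004,1,0,0],[0,0,0,0,0,0]],
])

```text
t: 24.68
tcp_pos: [0.5518, -0.0884, 0.1762]
tool_rot: [0.711, 0.695, -0.078, -0.08]
force: [1.9, -0.7, 0.4]
finger_gap: 0.09
```

Call:
play_rows([
  [[0,0.0029,-0.0003,1,0,0],[0,0,0,0,0,0]],
])

```text
t: 24.92
tcp_pos: [0.5534, -0.0883, 0.1757]
tool_rot: [0.71, 0.694, -0.085, -0.087]
force: [-2.8, 0.1, 0.6]
finger_gap: 0.089
```

```bash
python3 look.py 14; python3 -c "
from station import manip;print(manip.sense()['ft_torque'])"
```

```text
25.025 [ 0.5534 -0.0882  0.1758] [-3.9968 -0.2698 -0.6673] 0.08949531185874647 lean 0.24259764571614154
foot [ 0.5131 -0.0872  0.0132] stand x,y -0.02489496391579098 0.00014505487165312743
[-0.06689328  0.55431457 -0.04687889]
```

View pics/s14.png

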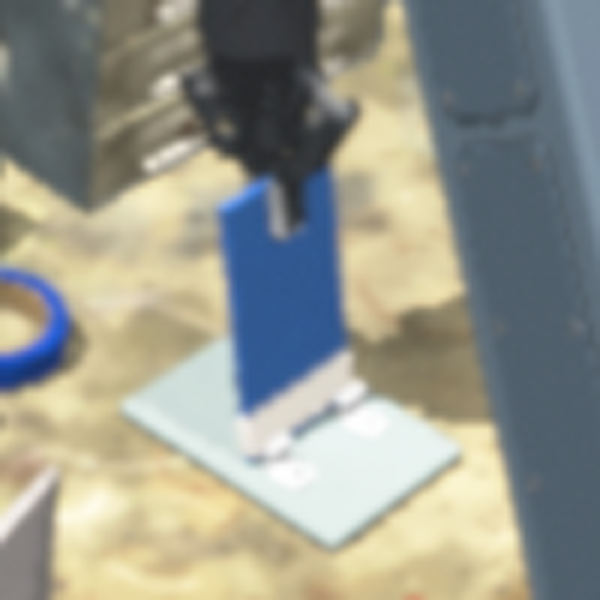

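Call:
play_rows([
  [[0,0,0,0,0,0],[0,0,0,0,0,0],[0,0,0,0,0,0],[0,0,0,0,0,0]],
], fingers=0.6)

```text
t: 25.52
tcp_pos: [0.555, -0.0885, 0.1764]
tool_rot: [0.71, 0.694, -0.083, -0.085]
force: [0.3, 0.1, -0.7]
finger_gap: 0.599
```

```bash
python3 look.py 15
```

```text
25.625 [ 0.5548 -0.0885  0.1763] [-0.2374  0.052  -0.0612] 0.6007843348721832 lean 0.2386210262150603
foot [ 0.5152 -0.0876  0.0136] stand x,y -0.022775552268200928 -0.0001931589879266227
```

View pics/s15.png

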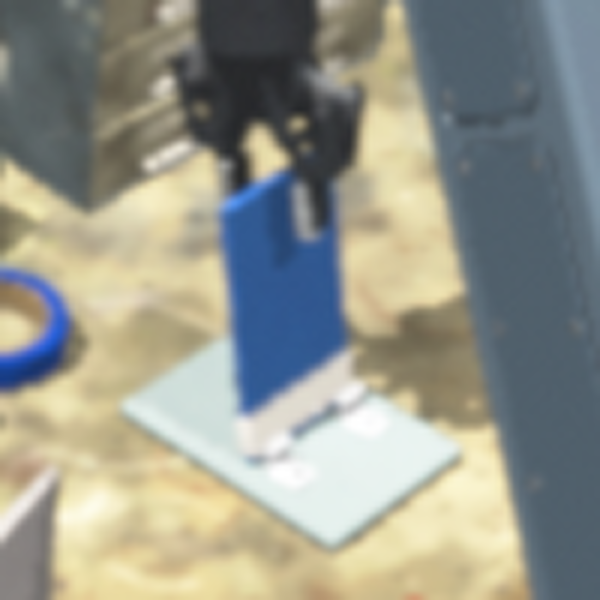

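Released; the panel rests on the prop with fingers clear on both sides. Retract along the tool axis.

Call:
play_rows([
  [[0,0,-0.015,0,0,0],[0,0,-0.03,0,0,0],[0,0,-0.05,0,0,0],[0,0,-0.05,0,0,0],[0,-0.03,-0.03,0,0,0],[-0.06,0,0,0,0,0],[-0.06,0,0,0,0,0],[-0.06,0,0,0,0,0],[-0.06,0,0,0,0,0],[0,0,0,0,0,0]],
])

```text
t: 26.88
tcp_pos: [0.5607, -0.3335, 0.3537]
tool_rot: [0.712, 0.692, -0.084, -0.084]
force: [0.1, 1.0, 0.2]
finger_gap: 0.598
```

```bash
python3 look.py 16; python3 - <<'E'
from h import *
np.set_printoptions(precision=4,suppress=True)
t=manip.snapshot("top");p=manip.snapshot("scene")
cv2.imwrite("pics/t17.png",cv2.resize(t["img"][130:270,280:480,::-1],None,fx=4,fy=4,interpolation=2))
a=manip.pinpoint("panel_blue",t)[:2]; g=manip.pinpoint("panel_grey",t)[:1]; st=manip.pinpoint("stand",t)[:1]; print(a,g,st)
E
```

```text
26.975 [ 0.5613 -0.3291  0.3538] [-0.5882  0.8844 -0.6548] 0.6047653968374329 lean 0.23860643930479514
foot [ 0.5217 -0.328   0.1911] stand x,y -0.01028221280706109 -0.24044825846607332
[{'point': [427.9, 213.2], 'score': 0.96}, {'point': [162.9, 236.6], 'score': 0.82}] [{'point': [317.4, 227.8], 'score': 0.69}] [{'point': [426.9, 204.1], 'score': 0.89}]
```

View pics/s16.png

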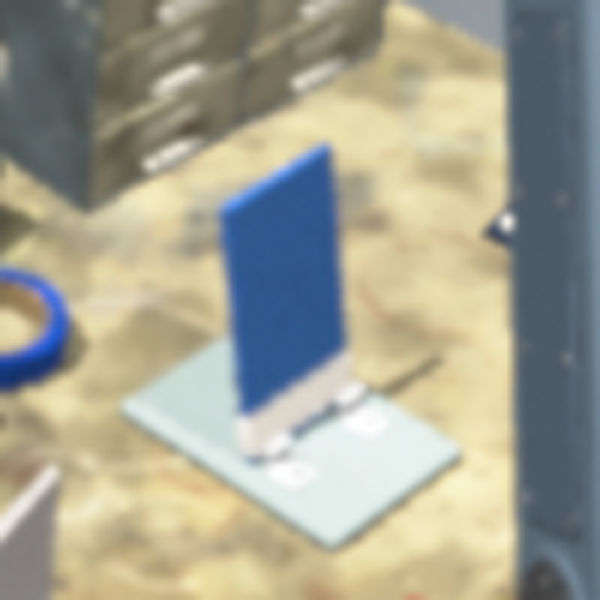

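View pics/t17.png

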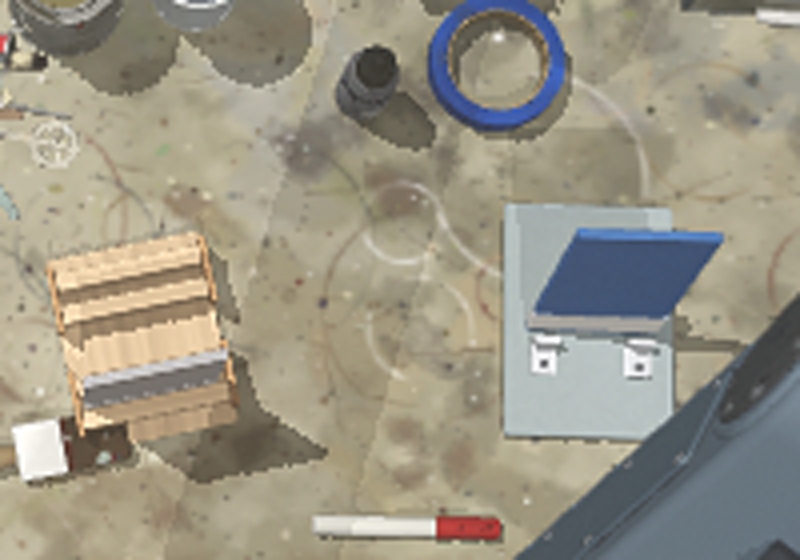

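```bash
python3 - <<'E'
from h import *
np.set_printoptions(precision=4,suppress=True)
t=manip.snapshot("top")
cv2.imwrite("pics/t18.png",cv2.resize(t["img"][180:245,400:465,::-1],None,fx=9,fy=9,interpolation=0))
for q in((527,328),(668,331)): print(at_z(t,(280+q[0]/4-.4,130+q[1]/4-.4),.013))
for y in(-.0376,-.1376): print(proj(t,[.511,y,.013]), (proj(t,[.511,y,.013])-[399.5,179.5])*9)
E
```

```text
[ 0.5122 -0.0403  0.013 ]
[ 0.5106 -0.1482  0.013 ]
[410.4922 212.0005] [ 98.9294 292.5047]
[443.1507 212.1863] [392.8567 294.1767]
```

View pics/t18.png

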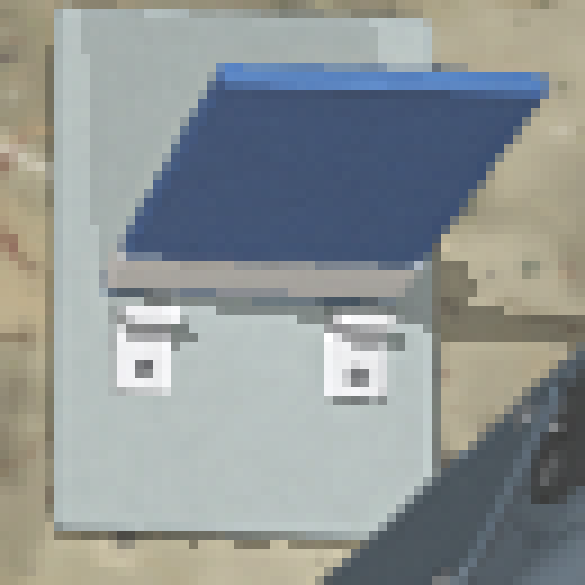

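```bash
python3 - <<'E'
from h import *
s=manip.sense(); print(s["t"],s["qd"].round(3)); print(manip.sign_off())
E
```

```text
27.275 [-0.005  0.002 -0.003 -0.001 -0.002 -0.   ]
the job is handed in; nothing more can be done
None
```

The job is handed in at about 27 s. The prop leg is up against its stop, and the blue panel stands behind the lips, leaning on the prop, with the gripper clear.

- **Prop leg:** I gripped the crossbar, swung the leg over and pushed until the force rose to about 9 N. My measurements then disagreed: the camera put the bar about 10 mm ahead of the tool position, probably because the bar slipped in the pads. So I pushed again with closed fingers. The bar met them at once with no free travel, and the force rose to about 11 N, which I took as the stop. The leg's angle itself cannot be read, so this rests on the force.
- **Blue panel:** I lifted it from the rack with its white band at the foot, set it on the plate, tilted it back until it touched the bar, and let go.
- **Last pictures:**

| Check | Estimate |
|---|---|
| Foot position (rest point is 24 mm in front of the hinge) | about 23 mm in front of the hinge axis, behind both lips |
| Centring | about 3 mm off centre |
| Lean | about 0.24 rad, from the tool's tilt at release |
| Square to the stand | looks square |

- **Everything else:** by the pictures, the stand moved no more than a millimetre or so. The grey panel, bottle and marker look unmoved.

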